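# Re-index a basking lamp on its rail with the spring plunger

## Task

Move the lamp so that it stands over the white ceramic bowl: pull the red plunger knob of its carriage straight up, slide the carriage along the rail by that knob, and let the plunger spring fully home into the hole opposite the bowl, then let go. The lamp is hot and must not be touched, the pin must never be forced hard against the brass strip, and everything else is to be left where it stands.

Things in the scene. Friction and masses are not known exactly. Their poses are not given: they have to be found in the camera images.
- rail: Aluminium lamp rail on two posts, 500 mm long, top of the beam 118 mm above the table. Fixed; origin on the table under its middle; y axis along the rail, z up, the row of dishes lies on its +x side. In the channel on the beam lies a brass strip, 10 mm thick, its top 130 mm above the table.
- channel: Steel channel on the rail, same origin and axes, holding the brass strip. The strip has a parking slot, 84 mm long, centred at y = -170 mm, and 10 mm square holes at y = -60, +40 and +140 mm. These are nominal: the strip is clamped up to 14 mm off, either way along y, and no pose given here shows it, so find the hole by feel: the pin riding on the strip springs in when slid over a hole.
- carriage (a joint): Travel of the black lamp carriage along the rail's +y, in m: the pin's axis is at rail y = value - 0.19, rail x = 0. It starts with the pin in the parking slot (0 to 0.04) and can go to 0.36. The carriage (60 mm wide, 52 mm along the rail, top 158 mm above the table) takes about 1 to 4 N to slide with the pin up or riding on the strip.
- plunger (a joint): Height of the spring plunger in m: 0 = home (pin 8 mm deep in a slot or hole), 0.008 = pin riding on top of the strip, 0.016 = upper stop. A spring pushes it down with about 8 N at 0 rising to 13 N at 0.016.
- pin: Steel pin of the plunger, 8 mm across, 1 mm play either way in a hole. Origin at table height under the knob when the plunger is home; z up.
- knob (a point): Centre of the red knob on the plunger: upright cylinder 24 mm across and 34 mm tall; 188 mm above the table when home, rising with the plunger. Its underside is 13 mm above the carriage when home. Free all round above the carriage; the lamp and its clip begin 70 mm off to the rail's +x side.
- lamp: Hot aluminium lamp dome, 100 mm across, hung by a spring clip from a bar on the carriage, axis 130 mm to the rail's +x side of the pin, from 92 to 184 mm above the table. Origin as the carriage: on the table under the pin.
- lamp_mouth (a point): Centre of the dome's mouth, 92 mm above the table, 130 mm from the pin along the rail's +x.
- bowl: White ceramic bowl, 84 mm across and 36 mm high, loose; origin under its centre. It stands opposite one of the three nominal hole places, about 130 mm to the rail's +x side. Its hole is the one to use.
- anchor: Brown resin vine anchor on a black foot, 60 mm across, 66 mm high, loose; stands opposite another hole.
- dish: Terracotta dish, 82 mm across, 20 mm high, loose; stands opposite the remaining hole.
- trays: Two stacked clear acrylic trays, 200 x 260 mm, 160 mm high, fixed, at the right of the table; origin under the middle.
- tweezers: Green silicone tweezers, 160 mm, loose in the upper tray.
- spoon: Steel spoon, 150 mm, loose in the upper tray.
- spare_bowl: Blue bowl, 100 mm across, in the lower tray.
- jar: Jar 60 mm across, 75 mm high, loose at the far left.
- mister: Bottle 56 mm across, 150 mm high, loose at the far left.

How it is judged:
By the outcome, as a careful person would: the job done as asked, in the order asked, and still so for the second after the job is handed in, with the robot touching nothing.
It also fails if it takes over 45 s, if anything falls off the work surface, if the arm or the gripper's body presses on something with over 40 N, if the wrist force passes 120 N, or if a joint passes its speed limit or range.

## Robot

A 7-joint arm with a two-finger parallel gripper is mounted at the origin on the work surface. World frame = base frame: x ahead of the robot, y to its left, z up, the work surface at z = 0. Lengths are in mm, angles in rad, forces in N, time in s.
With the tool pointing down it reaches from about 425 to 1025 mm from the base axis. Payload 3.6 kg.
Tool frame: the origin (TCP) lies between the finger pads; the fingertips stand 25 mm ahead of it and the grasp point (between the pads) lies 6 mm ahead of it; z points along the fingers, y is the line along which they close (so a half turn about z gives the same grasp; the last joint's range is limited). The gripper opens to 85 mm and grips with 20 to 120 N. Pads are 22 mm wide; open, the fingers measure 114 mm over their backs; the gripper's body (76 mm by 85 mm) begins 54 mm behind the grasp point. The pads swing forward as they close: fully open they stand 13 mm farther back than shut.
Start: joints at [-1.329, 0.591, 0.048, 1.609, -0.033, 0.943, -0.034], TCP at [238.216, 684.75, 231.402] pointing down, gripper open.
Joint ranges: [-2.69, 2.69], [-0.47, 2.24], [-1.27, 1.36], [0.19, 2.51], [-1.53, 4.68], [0.08, 2.07], [-3.09, 3.09]. Speed limits (rad/s): [2.57, 2.57, 3.14, 3.14, 3.14, 3.14, 3.14].

## Interface

Orientations are given as a unit quaternion [w, x, y, z].
In Python, from bench import manip gives the robot as it stands. The module is installed in compiled form; this text tells all that it offers.
- The arm moves only by the tool step_arm, never from a script. Its argument "series" is a list of rows, each an object of numbers: "x", "y", "z": the shift along the tool's x, y, z in m; "turn": the turn about the tool's z in degrees; "claw": the opening, from 0 (shut) to 1 (fully open). A call has 1 to 20 rows; each row is the pose to reach, as a shift and turn from the pose commanded when the call began, along the tool's axes at that moment; what a row does not reach only later rows make up. A row lasts 1/8 s, in which the tool goes at most 62.5 mm and 10.7 degrees, less where a joint would pass 70% of its speed; a pose out of reach is approached as far as the arm can. A call with a gripper value outside its range is refused whole. The fingers move at their own pace and stop on an object; "force" is the grip in N (left out, the last holds). Time passes only in rows, so rows that repeat a pose let the fingers close. It gives the time, the measured TCP pose, the force, the opening and the grip force at its end, in the units of the state.
- manip.get_state(): the state, without advancing time (a new reading comes with each control period).
- manip.grab_frame(name): name is "side" or "top" or "wrist"; returns a dict with "pixels" (384x512x3 uint8, blue, green, red), "intrinsics" (3x3 intrinsics, pixels), "world_to_cam" (4x4, takes a point from world to camera coordinates); the wrist camera has in their place "T_tool_cam" (4x4, takes a point from camera to tool coordinates, whose origin is the TCP and whose axes are the flange's). Camera axes: x right, y down, z forward; pixel columns grow to the right and rows downward; lengths in mm; the calibration is good to about 2 mm. A picture is of the moment at which its call begins: read the wrist's pose just before it. There is no depth.
- manip.job_done(): hands the job in; it is judged then, once.
Trained networks look in a picture, given as the dict that the camera call returned (one of the last four; its "shot" number tells which), for a name from the list of things; names that differ only in an ending like _2 or _b are one class to them, and where a whole thing is asked for, a point or a joint stands for the part that bears it (a point fixed in the world has none). Each returns a list of dicts, best first, with "confidence" (0 to 1); they miss things now and then, are a little off and sometimes report something else, mostly with a low value. They report only what shows in the picture. A call takes as long as a camera call.
- manip.boxes_of(name, picture): "bbox" ([left, top, width, height] in pixels, round what is visible of it).
- manip.regions_of(name, picture): "mask" (384x512 bool, what is visible of it) and "bbox" ([left, top, width, height] in pixels, round what is visible of it).
The state is a dict: "clock": time; "qpos": joint angles; "joint_vel": joint speeds; "joint_torque": joint torques, N m; "eef_pos": TCP position; "eef_rot": TCP orientation; "force": force on the tool from outside, world axes, zero at the start; "moment": the same for the moment, N m; "width": finger opening in mm; "grasp_force": force on a finger pad.
Only numpy, scipy, OpenCV 4.12 (cv2) and the standard library are available. Lean on these libraries where they do the work, as an engineer would, in place of code of your own. Each camera call takes 0.05 s, during which the arm holds its last target. There are 200 camera calls.

## Working session

There is one attempt and no reset: what is moved stays moved. The work goes in short steps, Python scripts to look and compute and a tool call to move; the robot and the scene stay as the last step left them, time stands still between calls to the robot, and variables do not carry over. Pictures are saved under pics/ and viewed, at most 10 in all, crops included, and the job is handed in when it is done.

Besides the shell and the picture viewer there is one more tool, called after ">>>" as name(argument=value, ...), one argument or row to a line, values as JSON. step_arm: Moves the arm, as the interface text tells. Its arguments: {"type":"object","properties":{"series":{"type":"array","items":{"type":"object","properties":{"x":{"type":"number"},"y":{"type":"number"},"z":{"type":"number"},"turn":{"type":"number"},"claw":{"type":"number"}}}},"force":{"type":"number"}},"required":["series"]}

```bash
mkdir -p pics
cat > h.py <<'E'
import numpy as np,cv2
from bench import manip
def ray(p,px):
    K=np.array(p["intrinsics"]);T=np.array(p["world_to_cam"]);R=T[:3,:3];t=T[:3,3]
    d=R.T@np.linalg.inv(K)@np.array([px[0],px[1],1.]);return -R.T@t,d
def atz(p,px,z):
    o,d=ray(p,px);return o+d*(z-o[2])/d[2]
E
python3 - <<'E'
from h import *
s=manip.get_state();print(s)
for c in("side","top"):
    p=manip.grab_frame(c);cv2.imwrite(f"pics/{c}1.png",p["pixels"]);print(c,np.round(ray(p,(256,192)),2).tolist())
    for n in("bowl","anchor","dish","knob","rail","lamp","carriage"):
        r=manip.regions_of(n,p)
        for q in r[:2]:
            ys,xs=np.nonzero(q["mask"]);m=(xs.mean(),ys.mean())
            print(n,round(q["confidence"],2),np.round(q["bbox"]),np.round(m,1),[np.round(atz(p,m,z)).tolist() for z in(20,188)])
E
```

```text
{'clock': 0.0, 'qpos': array([-1.32948756,  0.59212048,  0.04827943,  1.60986423, -0.03331729,
        0.9426624 , -0.03372624]), 'joint_vel': array([ 1.33928835e-03,  2.54787126e-05, -1.04336333e-03, -8.83278033e-04,
       -4.31544992e-04,  4.02314978e-04, -1.65982201e-03]), 'joint_torque': array([ 4.87725101e-04, -5.48705721e+01,  1.54652450e+00, -1.98127216e+01,
        9.34177602e-03,  8.80511769e-03, -1.52180127e-05]), 'eef_pos': array([237.92950645, 683.95851279, 230.22371387]), 'eef_rot': array([-1.36724311e-04,  1.66593923e-01,  9.86024949e-01, -1.11662423e-03]), 'force': array([-0.57232215, -0.51635969, -0.10412748]), 'moment': array([-0.01932978, -0.00089556, -0.00430734]), 'grasp_force': 0.0, 'width': 85.75252873324088}
side [[-483.18, 263.1, 965.81], [0.76, -0.22, -0.62]]
bowl 0.64 [154. 210.  27.  18.] [166.5 218. ] [[619.0, 228.0, 20.0], [423.0, 234.0, 188.0]]
dish 0.71 [250. 152.  21.  34.] [260.1 169.2] [[800.0, -116.0, 20.0], [572.0, -48.0, 188.0]]
dish 0.62 [188. 208.   9.   8.] [191.8 212.6] [[626.0, 150.0, 20.0], [429.0, 170.0, 188.0]]
knob 0.59 [275. 173.   6.  
[... 721 characters left out ...]
9.7] [[614.0, -580.0, 20.0], [582.0, -506.0, 188.0]]
anchor 0.76 [236. 175.  19.  20.] [246.9 184.8] [[636.0, 30.0, 20.0], [601.0, 21.0, 188.0]]
dish 0.57 [202. 183.  26.  25.] [215.3 194. ] [[608.0, 128.0, 20.0], [577.0, 105.0, 188.0]]
knob 0.39 [235. 174.  21.  19.] [247.  184.6] [[636.0, 30.0, 20.0], [602.0, 21.0, 188.0]]
rail 0.92 [142. 154. 182. 117.] [245.7 216.6] [[536.0, 34.0, 20.0], [515.0, 24.0, 188.0]]
lamp 0.62 [260. 154.  36.  36.] [276.7 172.1] [[675.0, -63.0, 20.0], [635.0, -60.0, 188.0]]
carriage 0.85 [260. 156.  41.  71.] [281.  186.3] [[630.0, -76.0, 20.0], [596.0, -70.0, 188.0]]
carriage 0.59 [169. 187.  30.  26.] [183.1 199.4] [[592.0, 228.0, 20.0], [563.0, 192.0, 188.0]]
```

Run:
```python
import cv2
a=cv2.imread("pics/top1.png")[130:290,120:340];b=cv2.imread("pics/side1.png")[130:310,110:330]
cv2.imwrite("pics/t.png",cv2.resize(a,None,fx=3.6,fy=3.6,interpolation=2));cv2.imwrite("pics/s.png",cv2.resize(b,None,fx=3.3,fy=3.3,interpolation=2))
```

```text
(no output)
```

View pics/t.png

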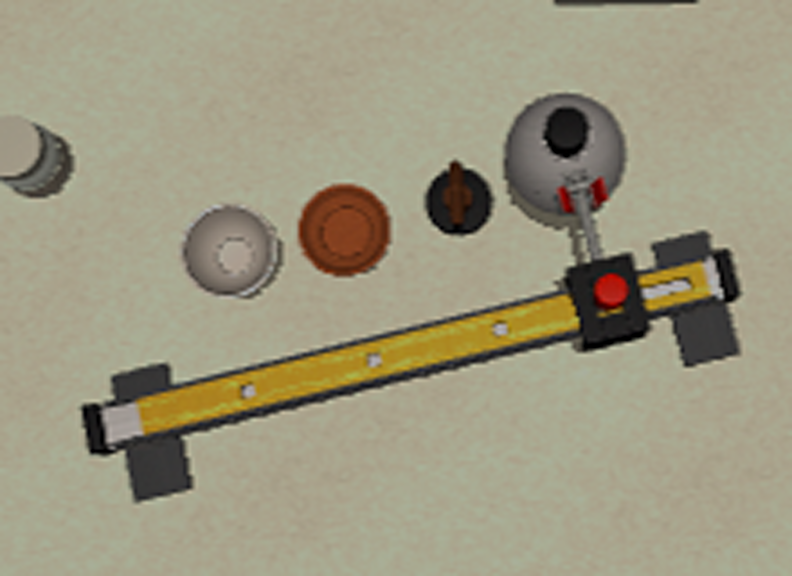

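View pics/s.png

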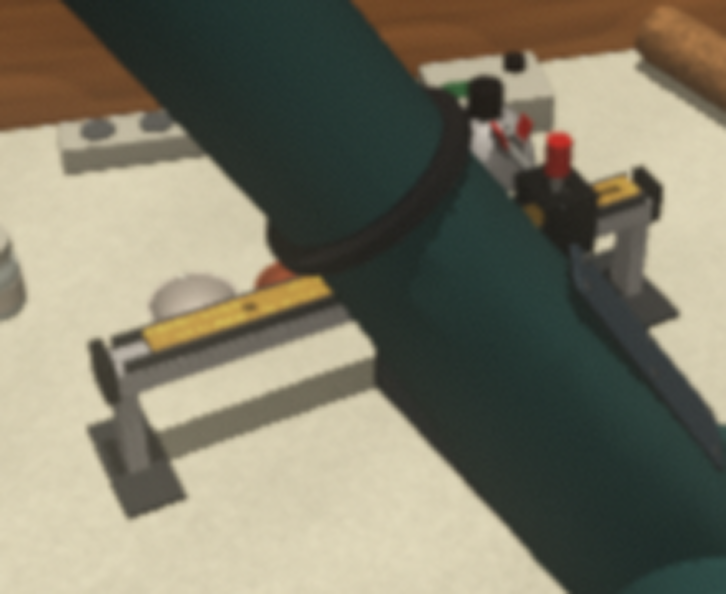

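The top view shows the carriage at the right, in the parking slot, with the knob at crop (611,291). The holes are at crop (500,328), (374,360) and (248,391). The bowl is opposite the leftmost hole (+140), with the dish at the middle one and the anchor at the nearest.

```bash
cat >> h.py <<'E'
def holes(p,C):
    return [atz(p,((x+.5)/3.6-.5+120,(y+.5)/3.6-.5+130),z) for x,y,z in C]
E
python3 - <<'E'
from h import *
p=manip.grab_frame("top")
P=holes(p,[(500,328,130),(374,360,130),(248,391,130),(611,291,205),(120,421,130),(713,277,130),(644,292,130),(690,285,130),(230,250,36)])
for q in P:print(np.round(q,1))
d=P[2]-P[0];u=d/np.linalg.norm(d);print("spacing",np.linalg.norm(d),np.linalg.norm(P[1]-P[0]),"u",u,"ang",np.degrees(np.arctan2(-u[0],u[1])))
for q in P:print(round((q-P[2])@u,1),round((q-P[2])@np.array([u[1],-u[0],0]),1))
s=manip.get_state();w,x,y,z=s["eef_rot"];from scipy.spatial.transform import Rotation as R
r=R.from_quat([x,y,z,w]).as_matrix();print(r)
print("knob in tool",r.T@(np.array([P[3][0],P[3][1],188])-s["eef_pos"]))
E
```

```text
[510.7  -8.4 130. ]
[486.8  88.9 130. ]
[463.7 185.8 130. ]
[528.4 -90.7 205. ]
[441.5 283.8 130. ]
[ 549.  -173.8  130. ]
[ 537.8 -120.1  130. ]
[ 542.9 -155.8  130. ]
[589.9 223.3  36. ]
spacing 199.77160113845247 100.20011981911125 u [-0.23521113  0.9719443   0.        ] ang 13.604068598133024
-199.8 0.0
-99.6 -0.4
0.0 0.0
-284.0 -2.2
100.5 1.5
-369.6 -1.7
-314.7 0.0
-350.7 -3.4
6.8 131.4
[[-9.44466085e-01  3.28608908e-01  1.85494412e-05]
 [ 3.28608908e-01  9.44466085e-01  1.23797829e-05]
 [-1.34512111e-05  1.77877967e-05 -1.00000000e+00]]
knob in tool [-528.84070427 -637.03088808   43.43860552]
```

>>> step_arm(
  series=[
    {"z":-0.04},
    {"x":-0.13,"y":-0.16,"z":-0.04,"turn":-8,"claw":1},
    {"x":-0.26,"y":-0.32,"z":-0.04,"turn":-16},
    {"x":-0.26,"y":-0.32,"z":-0.04,"turn":-16},
    {"x":-0.26,"y":-0.32,"z":-0.04,"turn":-16},
    {"x":-0.26,"y":-0.32,"z":-0.04,"turn":-16},
    {"x":-0.529,"y":-0.637,"z":-0.04,"turn":-32.8},
    {"x":-0.529,"y":-0.637,"z":-0.04,"turn":-32.8},
    {"x":-0.529,"y":-0.637,"z":-0.04,"turn":-32.8},
    {"x":-0.529,"y":-0.637,"z":-0.04,"turn":-32.8},
    {"x":-0.529,"y":-0.637,"z":-0.04,"turn":-32.8},
    {"x":-0.529,"y":-0.637,"z":-0.04,"turn":-32.8},
    {"x":-0.529,"y":-0.637,"z":-0.04,"turn":-32.8},
    {"x":-0.529,"y":-0.637,"z":-0.04,"turn":-32.8},
    {"x":-0.529,"y":-0.637,"z":-0.04,"turn":-32.8},
    {"x":-0.529,"y":-0.637,"z":-0.04,"turn":-32.8},
    {"x":-0.529,"y":-0.637,"z":-0.04,"turn":-32.8},
    {"x":-0.529,"y":-0.637,"z":-0.04,"turn":-32.8},
  ],
)

```text
invalid input
```

```bash
cat >> h.py <<'E'
from scipy.spatial.transform import Rotation
def tool():
    s=manip.get_state();w,x,y,z=s["eef_rot"];return s,Rotation.from_quat([x,y,z,w]).as_matrix()
def wray(p,px,z,s,r):
    T=np.array(p["T_tool_cam"]);K=np.array(p["intrinsics"])
    d=r@T[:3,:3]@np.linalg.inv(K)@np.array([px[0],px[1],1.]);o=r@T[:3,3]+s["eef_pos"]
    return o+d*(z-o[2])/d[2]
E
python3 - <<'E'
from h import *
s,r=tool();p=manip.grab_frame("wrist");cv2.imwrite("pics/w1.png",p["pixels"]);print(s["clock"],s["eef_pos"],s["qpos"],s["force"],s["width"]);print(r.round(3))
for q in manip.regions_of("knob",p)[:2]+manip.regions_of("pin",p)[:1]:
    ys,xs=np.nonzero(q["mask"]);m=(xs.mean(),ys.mean());print(q["confidence"],q["bbox"],m,wray(p,m,205,s,r),r.T@(wray(p,m,205,s,r)-s["eef_pos"]))
E
```

```text
0.85 [238.23738151 684.73067973 231.44282333] [-1.32947243  0.59114021  0.04841874  1.60850871 -0.03332344  0.94273324
 -0.03370987] [0.27674045 0.43307817 0.16316654] 85.28055057959315
[[-0.944  0.329  0.   ]
 [ 0.329  0.944  0.   ]
 [-0.     0.    -1.   ]]
```

View pics/w1.png

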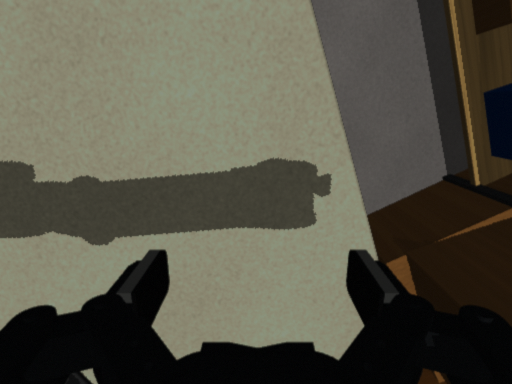

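The move was refused and the wrist still looks at bare table at the start pose. Perhaps every row must carry all five fields, so I'll try one row that way.

>>> step_arm(
  series=[
    {"x":0,"y":0,"z":-0.04,"turn":0,"claw":1},
  ],
  force=60,
)

```text
clock: 1.12
eef_pos: [237.2, 682.2, 267.8]
eef_rot: [-0.001, 0.166, 0.986, -0.004]
force: [-0.1, 0.2, -0.6]
width: 85.4
grasp_force: 0.0
```

>>> step_arm(
  series=[
    {"x":-0.264,"y":-0.318,"z":0,"turn":-16,"claw":1},
    {"x":-0.264,"y":-0.318,"z":0,"turn":-16,"claw":1},
    {"x":-0.264,"y":-0.318,"z":0,"turn":-16,"claw":1},
    {"x":-0.264,"y":-0.318,"z":0,"turn":-16,"claw":1},
    {"x":-0.264,"y":-0.318,"z":0,"turn":-16,"claw":1},
    {"x":-0.264,"y":-0.318,"z":0,"turn":-16,"claw":1},
    {"x":-0.264,"y":-0.318,"z":0,"turn":-16,"claw":1},
    {"x":-0.529,"y":-0.637,"z":0,"turn":-32.8,"claw":1},
    {"x":-0.529,"y":-0.637,"z":0,"turn":-32.8,"claw":1},
    {"x":-0.529,"y":-0.637,"z":0,"turn":-32.8,"claw":1},
    {"x":-0.529,"y":-0.637,"z":0,"turn":-32.8,"claw":1},
    {"x":-0.529,"y":-0.637,"z":0,"turn":-32.8,"claw":1},
    {"x":-0.529,"y":-0.637,"z":0,"turn":-32.8,"claw":1},
    {"x":-0.529,"y":-0.637,"z":0,"turn":-32.8,"claw":1},
    {"x":-0.529,"y":-0.637,"z":0,"turn":-32.8,"claw":1},
    {"x":-0.529,"y":-0.637,"z":0,"turn":-32.8,"claw":1},
  ],
)

```text
clock: 3.12
eef_pos: [528.3, -89.9, 271.3]
eef_rot: [-0.0, -0.119, 0.993, 0.0]
force: [-0.2, -0.5, 0.5]
width: 85.6
grasp_force: 0.0
```

```bash
cat > w.py <<'E'
from h import *
import sys
s,r=tool();p=manip.grab_frame("wrist");cv2.imwrite(f"pics/{sys.argv[1]}.png",p["pixels"]);print(s["clock"],s["eef_pos"],s["qpos"],s["force"],s["width"]);print(r.round(3))
for q in manip.regions_of("knob",p)[:2]+manip.regions_of("pin",p)[:1]:
    ys,xs=np.nonzero(q["mask"]);m=(xs.mean(),ys.mean());print(q["confidence"],q["bbox"],m,wray(p,m,205,s,r),r.T@(wray(p,m,205,s,r)-s["eef_pos"]))
E
python3 w.py w2
```

```text
3.125 [528.28523087 -89.93935486 271.29369113] [-0.07282512  0.30888532  0.19937629  2.00054482 -0.08190392  0.84021516
  1.98088401] [-0.19754509 -0.47445144  0.47003305] 85.56382409298104
[[-0.972 -0.236 -0.001]
 [-0.236  0.972  0.001]
 [ 0.     0.001 -1.   ]]
0.61 [240.2, 182.9, 32.6, 46.8] (np.float64(255.80948040109388), np.float64(206.10027347310847)) [523.76483047 -91.24179742 205.        ] [ 4.67730654 -0.25980175 66.29509158]
```

View pics/w2.png

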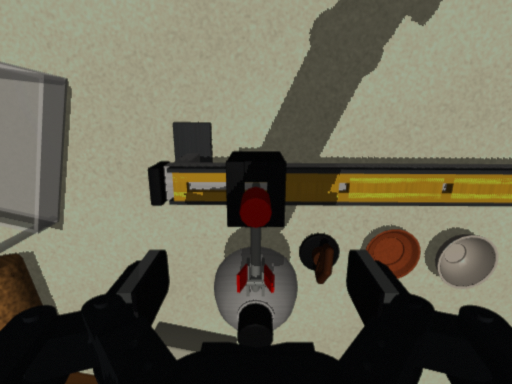

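The wrist view shows the knob at (256,206), its top disc centred near row 213. The rail is horizontal, and the lamp is below it in the image.

Run:
```python
from h import *
s,r=tool();p=manip.grab_frame("wrist");print(p["T_tool_cam"])
im=p["pixels"].astype(int);R=(im[...,2]>90)&(im[...,1]<40)&(im[...,0]<40);R[:,:235]=0;R[:,275:]=0;R[240:]=0;R[:175]=0
ys,xs=np.nonzero(R);print(xs.min(),xs.max(),ys.min(),ys.max(),[(y,int(R[y].sum())) for y in range(180,233,3)])
for px,z in [((255.8,213.5),205),((255.8,206),190),((257,187),130)]:
    q=wray(p,px,z,s,r);print(q,r.T@(q-s["eef_pos"]))
# rail centre line in wrist picture at the hole near (447,187)
for px in[(343,187),(447,187)]:print(wray(p,px,130,s,r),r.T@(wray(p,px,130,s,r)-s["eef_pos"]))
```

```text
[[ 1.33038150e-03 -9.58193222e-01 -2.86118819e-01  7.31732395e+01]
 [ 9.99999100e-01  1.32490720e-03  2.12720011e-04  7.84698111e-01]
 [ 1.75254011e-04 -2.86118845e-01  9.58194122e-01 -1.42103448e+02]
 [ 0.00000000e+00  0.00000000e+00  0.00000000e+00  1.00000000e+00]]Traceback (most recent call last):
  File "<stdin>", line 4, in <module>
    return umr_minimum(a, axis, None, out, keepdims, initial, where)
ValueError: zero-size array to reduction operation minimum which has no identity
```

Run:
```python
from h import *
s,r=tool();p=manip.grab_frame("wrist")
for px,z in [((255.8,213.5),205),((255.8,206),190),((257,187),130),((343,187),130),((447,187),130)]:
    q=wray(p,px,z,s,r);print(q,r.T@(q-s["eef_pos"]))
```

```text
[529.33021239 -88.86980823 205.        ] [-1.03189427 -0.2670009  66.42470381]
[528.55214339 -89.12645372 190.        ] [-0.21592084 -0.34197146 81.42469798]
[528.75513045 -88.14918056 130.        ] [ -0.64933134   0.51415059 141.42532695]
[508.90506666  -7.67058597 130.        ] [ -0.5513089   83.40453491 141.48696735]
[484.89152324  89.68810498 130.        ] [ -0.4327266  183.68087982 141.5615366 ]
```

Everything agrees: the knob is within 1 mm of the tool axis, and the target hole is about 284 mm along +tool y. Next I descend and grip.

>>> step_arm(
  series=[
    {"x":-0.0005,"y":0,"z":0.04,"turn":0,"claw":1},
    {"x":-0.0005,"y":0,"z":0.075,"turn":0,"claw":1},
    {"x":-0.0005,"y":0,"z":0.075,"turn":0,"claw":0.6},
    {"x":-0.0005,"y":0,"z":0.075,"turn":0,"claw":0.4},
    {"x":-0.0005,"y":0,"z":0.075,"turn":0,"claw":0.2},
    {"x":-0.0005,"y":0,"z":0.075,"turn":0,"claw":0.2},
    {"x":-0.0005,"y":0,"z":0.075,"turn":0,"claw":0.2},
    {"x":-0.0005,"y":0,"z":0.075,"turn":0,"claw":0.2},
  ],
  force=60,
)

```text
clock: 4.38
eef_pos: [530.2, -90.8, 198.2]
eef_rot: [0.002, -0.119, 0.993, -0.0]
force: [-0.8, 0.4, 5.4]
width: 20.6
grasp_force: 58.5
```

>>> step_arm(
  series=[
    {"x":0,"y":0,"z":0,"turn":0,"claw":0.2},
    {"x":0,"y":0,"z":0,"turn":0,"claw":0.2},
  ],
)

```text
clock: 4.62
eef_pos: [530.2, -90.8, 198.2]
eef_rot: [0.002, -0.119, 0.993, -0.0]
force: [-0.1, 0.9, 5.4]
width: 20.3
grasp_force: 58.5
```

```bash
python3 w.py w3
```

```text
4.625 [530.22292816 -90.80912865 198.24064231] [-0.05172337  0.40624801  0.18016153  2.06806514 -0.11415628  0.67316567
  2.01172227] [-0.0775578   0.89879073  5.42688469] 20.275489080525457
[[-0.972 -0.235  0.003]
 [-0.235  0.972 -0.   ]
 [-0.003 -0.001 -1.   ]]
0.61 [236.8, 203.7, 42.4, 76.6] (np.float64(257.5980475382003), np.float64(245.39473684210526)) [521.67311511 -91.86817595 205.        ] [ 8.53810072  0.97780869 -6.78634857]
0.4 [386.0, 250.3, 66.2, 56.4] (np.float64(419.3813341885824), np.float64(279.3050032071841)) [520.53035572  -8.02089101 205.        ] [-10.09417456  82.73666837  -6.80283143]
```

View pics/w3.png

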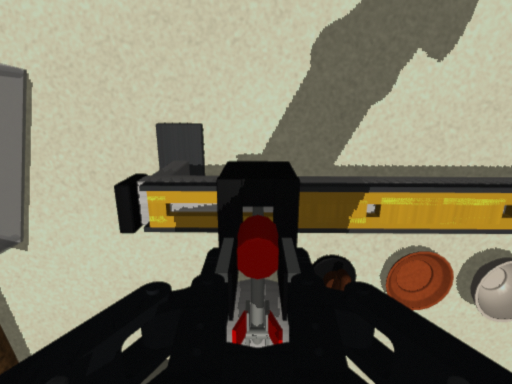

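The knob is centred at about (258,247), held between the pads. Next I lift gently.

>>> step_arm(
  series=[
    {"x":0,"y":0,"z":-0.003,"turn":0,"claw":0.2},
    {"x":0,"y":0,"z":-0.006,"turn":0,"claw":0.2},
    {"x":0,"y":0,"z":-0.009,"turn":0,"claw":0.2},
    {"x":0,"y":0,"z":-0.012,"turn":0,"claw":0.2},
    {"x":0,"y":0,"z":-0.012,"turn":0,"claw":0.2},
    {"x":0,"y":0,"z":-0.012,"turn":0,"claw":0.2},
  ],
)

```text
clock: 5.52
eef_pos: [529.9, -90.3, 208.2]
eef_rot: [0.001, -0.119, 0.993, -0.0]
force: [4.9, -0.5, -11.0]
width: 20.5
grasp_force: 59.1
```

>>> step_arm(
  series=[
    {"x":0,"y":0,"z":-0.0025,"turn":0,"claw":0.2},
    {"x":0,"y":0,"z":-0.0025,"turn":0,"claw":0.2},
    {"x":0,"y":0.004,"z":-0.0025,"turn":0,"claw":0.2},
    {"x":0,"y":0.01,"z":-0.0025,"turn":0,"claw":0.2},
    {"x":0,"y":0.02,"z":-0.0025,"turn":0,"claw":0.2},
    {"x":0,"y":0.03,"z":-0.0025,"turn":0,"claw":0.2},
    {"x":0,"y":0.04,"z":-0.0025,"turn":0,"claw":0.2},
    {"x":0,"y":0.05,"z":-0.0025,"turn":0,"claw":0.2},
    {"x":0,"y":0.06,"z":-0.0025,"turn":0,"claw":0.2},
    {"x":0,"y":0.06,"z":-0.0025,"turn":0,"claw":0.2},
  ],
)

```text
clock: 6.78
eef_pos: [515.7, -30.5, 210.7]
eef_rot: [0.001, -0.119, 0.993, 0.0]
force: [5.1, 2.5, -11.6]
width: 20.3
grasp_force: 59.2
```

>>> step_arm(
  series=[
    {"x":0,"y":0.006,"z":0,"turn":0,"claw":0.2},
    {"x":0,"y":0.018,"z":0,"turn":0,"claw":0.2},
    {"x":0,"y":0.032,"z":0,"turn":0,"claw":0.2},
    {"x":0,"y":0.047,"z":0,"turn":0,"claw":0.2},
    {"x":0,"y":0.062,"z":0,"turn":0,"claw":0.2},
    {"x":0,"y":0.077,"z":0,"turn":0,"claw":0.2},
    {"x":0,"y":0.092,"z":0,"turn":0,"claw":0.2},
    {"x":0,"y":0.107,"z":0,"turn":0,"claw":0.2},
    {"x":0,"y":0.122,"z":0,"turn":0,"claw":0.2},
    {"x":0,"y":0.137,"z":0,"turn":0,"claw":0.2},
    {"x":0,"y":0.152,"z":0,"turn":0,"claw":0.2},
    {"x":0,"y":0.167,"z":0,"turn":0,"claw":0.2},
    {"x":0,"y":0.182,"z":0,"turn":0,"claw":0.2},
    {"x":0,"y":0.194,"z":0,"turn":0,"claw":0.2},
    {"x":0,"y":0.202,"z":0,"turn":0,"claw":0.2},
    {"x":0,"y":0.205,"z":0,"turn":0,"claw":0.2},
    {"x":0,"y":0.205,"z":0,"turn":0,"claw":0.2},
  ],
)

```text
clock: 8.9
eef_pos: [468.8, 167.4, 211.1]
eef_rot: [0.002, -0.119, 0.993, 0.0]
force: [7.1, 2.1, -11.7]
width: 20.2
grasp_force: 59.3
```

```bash
python3 w.py w4
python3 - <<'E'
from h import *
p=manip.grab_frame("top");a=cv2.resize(p["pixels"][150:270,140:300],None,fx=5,fy=5,interpolation=2);cv2.imwrite("pics/t4.png",a)
E
```

```text
8.9 [468.81271486 167.38031443 211.10769772] [-0.5490744   0.33780865  0.14456435  2.13943461 -0.07575088  0.66452894
  1.45552105] [  7.05198906   2.12645185 -11.68989022] 20.181239502617988
[[-0.972 -0.236  0.005]
 [-0.236  0.972  0.001]
 [-0.005 -0.    -1.   ]]
0.71 [235.7, 201.1, 43.5, 78.6] (np.float64(257.56762380357884), np.float64(244.60965459841864)) [465.84499503 167.66691813 205.        ] [2.84467922 0.9794509  6.09441959]
0.61 [250.8, 202.0, 17.5, 15.3] (np.float64(257.6137931034483), np.float64(208.98620689655172)) [446.32150609 162.9261722  205.        ] [22.93529192  0.97190848  6.00213336]
```

View pics/w4.png

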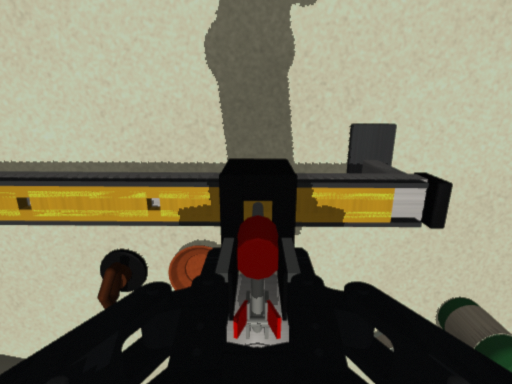

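The carriage is between the middle hole at (153,203) and the target hole, with the lamp still in its clip. I'll lower until the pin is just above the strip and measure the remaining distance.

>>> step_arm(
  series=[
    {"x":0,"y":0,"z":0.0015,"turn":0,"claw":0.2},
    {"x":0,"y":0,"z":0.003,"turn":0,"claw":0.2},
    {"x":0,"y":0,"z":0.004,"turn":0,"claw":0.2},
    {"x":0,"y":0,"z":0.004,"turn":0,"claw":0.2},
  ],
)

```text
clock: 9.6
eef_pos: [468.9, 167.4, 207.3]
eef_rot: [0.002, -0.119, 0.993, 0.0]
force: [6.2, 1.9, -10.9]
width: 20.4
grasp_force: 59.4
```

Run:
```python
from h import *
s,r=tool();p=manip.grab_frame("wrist");print(s["eef_pos"],s["force"])
for px in[(153,203),(24,203),(257.5,203)]:q=wray(p,px,130,s,r);print(q,r.T@(q-s["eef_pos"]))
```

```text
[468.85325034 167.40061385 207.25090101] [  6.19949488   1.92676948 -10.92894928]
[484.2592107   90.69216724 130.        ] [  3.44401491 -78.17584374  77.23928612]
[507.40063908  -4.24449246 130.        ] [   3.30698589 -175.89214873   77.24416655]
[465.51620615 167.58449278 130.        ] [ 3.55499922  0.96780802 77.2353333 ]
```

>>> step_arm(
  series=[
    {"x":0,"y":0,"z":0.0005,"turn":0,"claw":0.2},
    {"x":0,"y":0,"z":0.0005,"turn":0,"claw":0.35},
    {"x":0,"y":0,"z":0.0005,"turn":0,"claw":0.35},
    {"x":0,"y":0,"z":0.0005,"turn":0,"claw":0.35},
    {"x":0,"y":0,"z":0.0005,"turn":0,"claw":0.35},
  ],
)

```text
clock: 10.28
eef_pos: [466.4, 166.8, 206.6]
eef_rot: [-0.0, -0.119, 0.993, -0.0]
force: [0.2, 0.4, 0.3]
width: 29.8
grasp_force: 0.0
```

>>> step_arm(
  series=[
    {"x":-0.002,"y":0.002,"z":0,"turn":0,"claw":0.35},
    {"x":-0.002,"y":0.004,"z":0,"turn":0,"claw":0.35},
    {"x":-0.002,"y":0.006,"z":0,"turn":0,"claw":0.35},
    {"x":-0.002,"y":0.008,"z":0,"turn":0,"claw":0.35},
    {"x":-0.002,"y":0.01,"z":0,"turn":0,"claw":0.35},
    {"x":-0.002,"y":0.012,"z":0,"turn":0,"claw":0.35},
    {"x":-0.002,"y":0.013,"z":0,"turn":0,"claw":0.35},
    {"x":-0.002,"y":0.014,"z":0,"turn":0,"claw":0.35},
    {"x":-0.002,"y":0.014,"z":0,"turn":0,"claw":0.35},
  ],
)

```text
clock: 11.4
eef_pos: [466.4, 178.0, 206.4]
eef_rot: [0.0, -0.118, 0.993, -0.002]
force: [2.5, -5.6, 1.2]
width: 29.8
grasp_force: 3.5
```

>>> step_arm(
  series=[
    {"x":0,"y":0.001,"z":0,"turn":0,"claw":0.35},
    {"x":0,"y":0.002,"z":0,"turn":0,"claw":0.35},
    {"x":0,"y":0.003,"z":0,"turn":0,"claw":0.35},
    {"x":0,"y":0.004,"z":0,"turn":0,"claw":0.35},
    {"x":0,"y":0.005,"z":0,"turn":0,"claw":0.35},
    {"x":0,"y":0.006,"z":0,"turn":0,"claw":0.35},
    {"x":0,"y":0.006,"z":0,"turn":0,"claw":0.35},
  ],
)

```text
clock: 12.28
eef_pos: [465.0, 184.0, 206.4]
eef_rot: [0.0, -0.118, 0.993, -0.002]
force: [1.5, -6.3, 0.1]
width: 30.0
grasp_force: 3.4
```

>>> step_arm(
  series=[
    {"x":0,"y":0.001,"z":0,"turn":0,"claw":0.35},
    {"x":0,"y":0.002,"z":0,"turn":0,"claw":0.35},
    {"x":0,"y":0.003,"z":0,"turn":0,"claw":0.35},
    {"x":0,"y":0.003,"z":0,"turn":0,"claw":0.35},
  ],
)

```text
clock: 12.78
eef_pos: [463.2, 188.8, 206.1]
eef_rot: [-0.0, -0.118, 0.993, -0.0]
force: [0.4, -0.2, -0.5]
width: 30.1
grasp_force: 0.0
```

The contact force vanished, so the pin may have dropped into the hole. I'll check with both cameras.

```bash
python3 w.py w5
python3 - <<'E'
from h import *
p=manip.grab_frame("side");b=cv2.imread("pics/w5.png")
a=cv2.resize(p["pixels"][150:300,90:250],None,fx=2.56,fy=2.56,interpolation=2)
c=np.hstack([cv2.resize(b[140:340,150:360],(403,384)),a[:,:390]]);cv2.imwrite("pics/c5.png",c)
E
```

```text
12.775 [463.2127525  188.78064251 206.09159052] [-0.58824111  0.35011116  0.14012632  2.13554125 -0.07692555  0.6614777
  1.41116503] [ 0.39982143 -0.16671382 -0.46213153] 30.07696675804141
[[-0.972 -0.234 -0.001]
 [-0.234  0.972 -0.001]
 [ 0.001 -0.001 -1.   ]]
0.58 [226.2, 203.1, 47.7, 69.1] (np.float64(250.7534065934066), np.float64(240.99516483516484)) [456.76444027 184.62400143 205.        ] [ 7.24085556 -2.53206588  1.09937197]
0.47 [247.0, 204.0, 11.1, 8.0] (np.float64(252.2375), np.float64(207.6)) [438.99761716 181.19801587 205.        ] [25.31616726 -1.70725279  1.11244757]
```

View pics/c5.png

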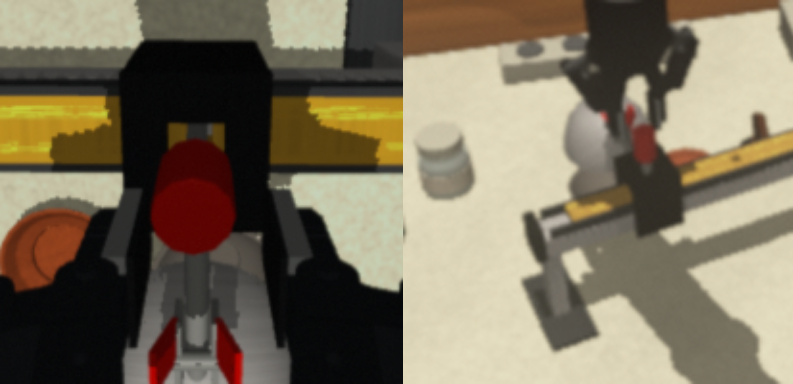

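The knob sits near the pushing pad, and its estimated position (464,185) matches the hole at (463.7,185.8). A gentle push will confirm that it is locked.

>>> step_arm(
  series=[
    {"x":0,"y":0.001,"z":0,"turn":0,"claw":0.35},
    {"x":0,"y":0.002,"z":0,"turn":0,"claw":0.35},
    {"x":0,"y":0.002,"z":0,"turn":0,"claw":0.35},
  ],
)

```text
clock: 13.35
eef_pos: [462.6, 192.0, 206.4]
eef_rot: [0.0, -0.119, 0.993, 0.0]
force: [0.6, 0.2, 0.5]
width: 30.0
grasp_force: 0.0
```

```bash
python3 w.py w6
python3 - <<'E'
from h import *
b=cv2.imread("pics/w6.png")
cv2.imwrite("pics/c6.png",np.hstack([cv2.resize(cv2.imread(f"pics/{n}.png")[140:340,150:360],(390,371)) for n in("w4","w6")]))
E
```

```text
13.35 [462.64044534 192.03882354 206.43741166] [-0.59247834  0.34999522  0.13810031  2.13433256 -0.07708747  0.66167719
  1.40720961] [0.55253176 0.18266881 0.47881326] 29.967095562974045
[[-0.972 -0.236  0.   ]
 [-0.236  0.972  0.   ]
 [-0.     0.    -1.   ]]
0.97 [225.5, 203.2, 42.1, 68.5] (np.float64(246.43361188486537), np.float64(240.09981429897866)) [456.39374658 185.62440228 205.        ] [ 7.58396109 -4.75951301  1.43623396]
0.64 [227.1, 204.8, 40.2, 65.3] (np.float64(246.4716432380029), np.float64(239.67910809500728)) [456.1596768  185.58985682 205.        ] [ 7.81957272 -4.73785173  1.43622021]
```

View pics/c6.png

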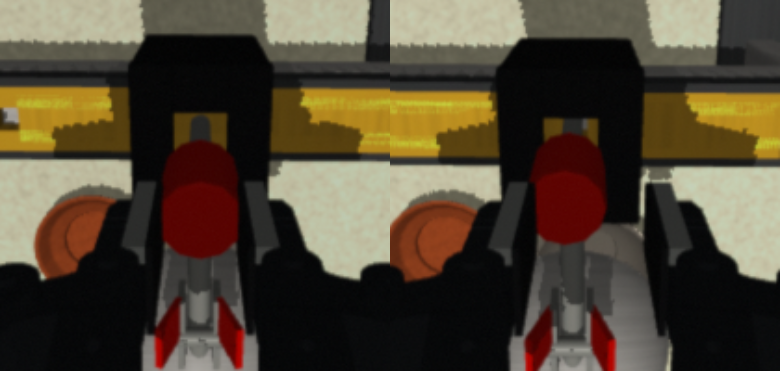

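The knob's top disc is about 8% smaller than when gripped, which means it is some 8–10 mm lower relative to the tool, so the pin has dropped home. The knob stays put while the pad moves up to it. I'll make one light check push, then return.

>>> step_arm(
  series=[
    {"x":0,"y":0.001,"z":0,"turn":0,"claw":0.35},
    {"x":0,"y":0.002,"z":0,"turn":0,"claw":0.35},
    {"x":0,"y":0.002,"z":0,"turn":0,"claw":0.35},
  ],
)

```text
clock: 13.88
eef_pos: [462.2, 193.8, 206.4]
eef_rot: [0.0, -0.119, 0.993, 0.0]
force: [0.6, -0.2, -0.4]
width: 29.9
grasp_force: 0.0
```

```bash
python3 w.py w7
python3 - <<'E'
from h import *
p=manip.grab_frame("side");q=p["pixels"];cv2.imwrite("pics/c7.png",np.hstack([cv2.resize(cv2.imread("pics/w7.png")[140:340,150:360],(390,371)),cv2.resize(q[175:245,150:224],(392,371),interpolation=2)]))
E
```

```text
13.875 [462.20820129 193.82184115 206.4051826 ] [-0.59596468  0.35039988  0.13797945  2.13373618 -0.07696605  0.66192256
  1.40316343] [ 0.5597775  -0.19889734 -0.37967287] 29.941657554715885
[[-0.972 -0.236  0.   ]
 [-0.236  0.972  0.   ]
 [-0.     0.    -1.   ]]
0.69 [223.0, 202.9, 38.6, 69.7] (np.float64(243.85914085914087), np.float64(239.25224775224774)) [455.79665752 186.01410917 205.        ] [ 8.07089629 -6.07706524  1.40464282]
0.48 [240.9, 204.5, 9.7, 7.7] (np.float64(245.4025974025974), np.float64(207.4805194805195)) [438.84912869 182.89619974 205.        ] [25.27588654 -5.11352844  1.40422132]
```

View pics/c7.png

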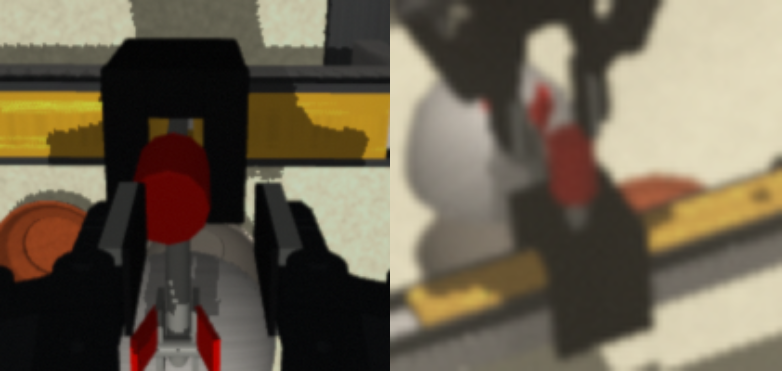

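>>> step_arm(
  series=[
    {"x":0,"y":0.001,"z":0,"turn":0,"claw":0.35},
    {"x":0,"y":0.002,"z":0,"turn":0,"claw":0.35},
    {"x":0,"y":0.002,"z":0,"turn":0,"claw":0.35},
  ],
)

```text
clock: 14.45
eef_pos: [461.7, 195.8, 206.4]
eef_rot: [0.0, -0.119, 0.993, 0.0]
force: [-0.3, -1.1, 0.5]
width: 29.6
grasp_force: 0.0
```

>>> step_arm(
  series=[
    {"x":0,"y":0.001,"z":0,"turn":0,"claw":0.35},
    {"x":0,"y":0.002,"z":0,"turn":0,"claw":0.35},
    {"x":0,"y":0.002,"z":0,"turn":0,"claw":0.35},
  ],
)

```text
clock: 14.82
eef_pos: [461.3, 197.7, 206.4]
eef_rot: [0.0, -0.119, 0.993, 0.0]
force: [0.6, -0.7, -0.4]
width: 30.0
grasp_force: 0.0
```

```bash
python3 w.py w8
python3 - <<'E'
from h import *
# red component width per row in wrist shots
for n in("w4","w5","w6","w7","w8"):
    b=cv2.imread(f"pics/{n}.png").astype(int);m=(b[...,2]>60)&(b[...,2]>3*b[...,1]);m[:, :200]=0;m[:,300:]=0;m[285:]=0;m[:195]=0
    ys,xs=np.nonzero(m);w=m.sum(1);i=w.argmax();print(n,xs.min(),xs.max(),ys.min(),ys.max(),i,w[i])
E
```

```text
14.825 [461.27682277 197.70158005 206.39948976] [-0.60317244  0.35116432  0.13736192  2.13237833 -0.07668705  0.66249009
  1.39504912] [ 0.6376091  -0.65445656 -0.39809974] 30.004121866988005
[[-0.972 -0.236  0.   ]
 [-0.236  0.972  0.   ]
 [-0.     0.    -1.   ]]
0.81 [214.3, 202.2, 41.3, 71.3] (np.float64(238.4424680377988), np.float64(237.48415786548082)) [454.55925169 186.97285572 205.        ] [ 9.05625276 -8.84403321  1.39900712]
0.71 [228.8, 257.6, 61.1, 36.3] (np.float64(268.66583229036297), np.float64(272.6633291614518)) [470.58375724 207.060546   205.        ] [-11.24992292   6.90269048   1.39997962]
0.67 [237.2, 204.6, 9.2, 5.1] (np.float64(240.28571428571428), np.float64(207.3469387755102)) [438.45052499 184.28719064 205.        ] [25.34425589 -7.65877937  1.39859818]
w4 238 277 217 278 248 40
w5 229 272 213 271 252 44
w6 228 265 212 271 248 37
w7 225 262 212 271 250 34
w8 217 254 212 271 237 32
```

Run:
```python
from h import *
p=manip.grab_frame("side");q=p["pixels"];cv2.imwrite("pics/c8.png",np.hstack([cv2.resize(cv2.imread("pics/w8.png")[150:330,160:340],(400,400)),cv2.resize(q[175:245,150:220],(400,400),interpolation=2)]))
```

```text
(no output)
```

View pics/c8.png

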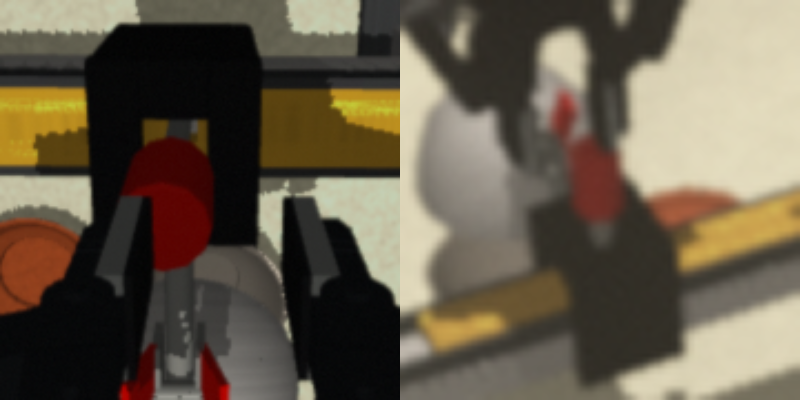

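The pad sits over the knob's top edge without touching it. So the knob has dropped out from between the pads, it is standing still, and it sits at the hole position, all of which fits the pin being home. I'll retreat straight up and verify.

>>> step_arm(
  series=[
    {"x":0,"y":0,"z":-0.02,"turn":0,"claw":0.35},
    {"x":0,"y":0,"z":-0.05,"turn":0,"claw":0.35},
    {"x":0,"y":-0.01,"z":-0.075,"turn":0,"claw":0.35},
    {"x":0,"y":-0.01,"z":-0.075,"turn":0,"claw":0.35},
    {"x":0,"y":-0.01,"z":-0.075,"turn":0,"claw":0.35},
  ],
)

```text
clock: 15.65
eef_pos: [463.0, 187.8, 280.7]
eef_rot: [-0.001, -0.119, 0.993, -0.0]
force: [-0.2, -0.6, -1.2]
width: 30.5
grasp_force: 0.0
```

```bash
python3 w.py w9
python3 - <<'E'
from h import *
def red(n,box):
    b=cv2.imread(f"pics/{n}.png").astype(int);x0,x1,y0,y1=box;m=np.zeros(b.shape[:2],bool);m[y0:y1,x0:x1]=((b[...,2]>60)&(b[...,2]>3*b[...,1]))[y0:y1,x0:x1]
    ys,xs=np.nonzero(m);w=m.sum(1);i=w.argmax();print(n,xs.min(),xs.max(),ys.min(),ys.max(),i,w[i])
red("w2",(235,280,175,240));red("w9",(225,290,175,240))
s,r=tool();print(s["eef_pos"])
# predicted image of the knob top disc (home / riding) at the hole
p=manip.grab_frame("wrist");T=np.linalg.inv(np.array(p["T_tool_cam"]));K=np.array(p["intrinsics"]);print("f",K[0,0])
def proj(P):
    c=T[:3,:3]@(r.T@(np.array(P)-s["eef_pos"]))+T[:3,3];u=K@c;return (u[:2]/u[2]).round(1)
for h in(0,8):print(h,proj((463.7,185.8,205+h)),proj((463.7+12*.972,185.8+12*.236,205+h)),"px width",K[0,0]*24/(s["eef_pos"][2]+142-205-h))
for n in("bowl","anchor","dish","lamp","carriage"):
    p=manip.grab_frame("top")
    for q in manip.regions_of(n,p)[:1]:
        ys,xs=np.nonzero(q["mask"]);m=(xs.mean(),ys.mean());print(n,round(q["confidence"],2),np.round(q["bbox"]),np.round(m,1))
E
```

```text
15.65 [463.02031894 187.82694148 280.73477332] [-0.60579241  0.24700672  0.15780608  2.06047293 -0.05196167  0.83884871
  1.39061302] [-0.18891708 -0.61553786 -1.1560721 ] 30.4583227751915
[[-0.972 -0.235 -0.001]
 [-0.235  0.972 -0.   ]
 [ 0.001 -0.    -1.   ]]
0.77 [240.1, 176.9, 29.1, 47.2] (np.float64(253.70309278350516), np.float64(202.28659793814433)) [458.92518213 184.88776445 205.        ] [ 4.58618139 -1.88976501 75.74008533]
w2 240 270 198 227 212 31
w9 239 268 194 221 207 30
[462.82968379 187.89698025 280.28358958]
f 303.8320516531104
0 [253.3 208.9] [253.3 223.8] px width 33.55968692166745
8 [253.1 212.4] [253.2 227.7] px width 34.84252756820956
bowl 0.71 [181. 234.  10.   9.] [185.5 237.8]
anchor 0.52 [238. 175.  18.  18.] [247.5 185.5]
dish 0.64 [203. 183.  26.  27.] [215.4 193.3]
lamp 0.6 [166. 176.  33.  36.] [182.2 195.2]
carriage 0.85 [166. 177.  36.  74.] [183.6 207.6]
```

```bash
python3 -c "
from bench import manip
print(manip.job_done())"
```

```text
the job is handed in; nothing more can be done
None
```

The lamp stands over the white bowl with the plunger home in the leftmost (+140 mm) hole, judged from camera checks because my push test never touched the knob; the gripper is clear and the job is handed in at about 16 s.

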